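# Set down the crank leg of the press's extension table

## Task

Put the long timber packing block flat on the bench under the extension table's crank leg, so that the whole foot will stand on it, and then wind the crank clockwise until the foot bears firmly on the block: the crank has gone clearly heavier than when it ran free (a good half again as heavy), but do not force it to double. Let go and leave the leg standing firm on the block, with everything else on the bench left where it is.

Things in the scene. Friction and masses are not known exactly. Their poses are not given: they have to be found in the camera images.
- press: Bench stamping press (green, fixed) with a grey extension table that reaches out in this body's +y and ends in a crank leg. Origin: the point on the bench top straight below the leg's axis; z up. The press proper stands 280 mm and more away in -y, 480 mm high, its hand lever higher.
- table_edge (a point): Middle of the extension table's end edge, on its top: 110 mm from the leg's axis, 180 mm above the bench. The table is 200 mm wide; its beam, 50 mm wide, underside 142 mm above the bench, runs on to the leg. The way under the leg is open from the press's -x, +x and +y sides.
- gear_head (a point): Centre of the underside (143 mm above the bench) of the leg's grey gear head, 66 x 66 x 50 mm. Below it a 38 mm guide tube down to 122 mm, then a 25 mm steel leg with a round foot of 36 mm diameter, sprung stiffly. The foot's underside starts 60 to 77 mm above the bench; its height is not reported.
- crank_hub (a point): Top of the crank's hub, on the leg's axis, 224 mm above the bench. Clockwise seen from above lowers the foot, 24 mm a turn. Running free takes 6 N at the knob (friction, which also holds the crank where it is left); with the foot on the block, 1 N more per 15.7 N of foot load, 1 to 2 N per 0.2 rad. Good: 8 to 12 N while turning (30 to 94 N at the foot); over 120 N is too much. Halted, it reads less.
- crank_grip (a point): Centre of the crank's upright black plastic knob: 26 mm diameter, 55 mm high (221 to 276 mm above the bench), spins freely on its pin 60 mm from the leg's axis. This point is 251 mm above the bench; the flat crank arm's top is at 218 mm. It starts up to 2.2 rad either way from the press's +x direction, seen from the leg's axis.
- block: Long plain timber packing block, 160 x 60 x 40 mm (x, y, z), 0.21 to 0.31 kg, loose, lying flat on the bench. Origin: centre of its underside; x along its length, z up.
- offcut: Bystander: small flat timber offcut 70 x 45 x 18 mm; not the packing block. Origin: centre of underside.
- wrench: Bystander: steel wrench 150 mm long, lying flat.
- screwdriver: Bystander: screwdriver 190 mm long, black handle, lying.
- oil: Bystander: grey oil bottle, 56 mm diameter, 130 mm high. Origin: centre of underside.
- roll: Bystander: brass-coloured foil roll standing on end, 80 mm diameter, 60 mm high. Origin: centre of underside.
- die: Bystander: brass stamping die block 60 x 40 x 23 mm. Origin: centre of underside.
- mug: Bystander: white mug, 80 mm diameter, 90 mm high. Origin: centre of underside.

How it is judged:
By the outcome, as a careful person would: the job done as asked, in the order asked, and still so for the second after the job is handed in, with the robot touching nothing.
It also fails if it takes over 72 s, if anything falls off the work surface, if the arm or the gripper's body presses on something with over 40 N, if the wrist force passes 120 N, or if a joint passes its speed limit or range.

## Robot

A 6-joint arm with a two-finger parallel gripper is mounted at the origin on the work surface. World frame = base frame: x ahead of the robot, y to its left, z up, the work surface at z = 0. Lengths are in m, angles in rad, forces in N, time in s.
With the tool pointing down it reaches from about 0.375 to 0.9 m from the base axis. Payload 3.1 kg.
Tool frame: the origin (TCP) lies at the very end of the fingers, on their centre line; the grasp point (between the pads) lies 19 mm behind it (tcp_to_grasp is the distance from the TCP to the grasp point, in m); z points along the fingers, y is the direction in which the jaws open and shut (so a half turn about z gives the same grasp; the last joint's range is limited). The gripper opens to 85 mm and grips with 20 to 120 N. Pads are 22 mm wide; open, the fingers measure 114 mm over their backs; the gripper's body (76 mm by 85 mm) begins 54 mm behind the grasp point. The pads swing forward as they close: fully open they stand 13 mm farther back than shut.
Start: joints at [-1.438, 0.527, 1.433, -0, 1.181, -0.178], TCP at [0.191, -0.595, 0.231] pointing down, gripper open.
Joint ranges: [-3.08, 3.08], [-0.75, 2.2], [0.22, 2.44], [-1.43, 4.57], [0, 2.65], [-2.85, 2.85]. Speed limits (rad/s): [2.79, 2.79, 3.14, 3.14, 3.14, 3.14].

## Interface

Orientations are given as a unit quaternion [x, y, z, w].
In Python, from station import sense, snapshot, camera_info, sign_off, tcp_to_grasp gives the robot as it stands.
- The arm moves only by the shell command python3 -m inch 'ROWS' [FORCE]. ROWS is JSON, a list of rows, each a list of 3 entries, a list of its own where there are three numbers: the closure, from -1 (fully open) to 1 (shut), so that 0 is half open, then the shift along the tool's x, y, z normalised to -1 to 1, where 1 is 10 cm, then the turn, a rotation vector about the tool's x, y, z normalised to -1 to 1, where 1 is 360 degrees. In form: [[jaw, [dx, dy, dz], [ax, ay, az]], ...]. A call has 1 to 20 rows; each row is the pose to reach, as a shift and turn from the pose commanded when the call began, along the tool's axes at that moment, turning the shorter way round; what a row does not reach only later rows make up. A row lasts 1/10 s, in which the tool goes at most 50 mm and 8.59 degrees, less where a joint would pass 70% of its speed; a pose out of reach is approached as far as the arm can. A call with a number of a shift or a turn outside -1 to 1 is refused whole. A call with a gripper value outside its range is refused whole. The fingers move at their own pace and stop on an object; FORCE is the grip in N (left out, the last holds). Time passes only in rows, so rows that repeat a pose let the fingers close. It gives the time, the measured TCP pose, the force and the opening at its end, in the units of the state.
- sense(): the state, without advancing time (a new reading comes with each control period).
- snapshot(name): name is "side" or "top"; returns (picture, depth): 384x512x3 uint8, blue, green, red; 384x512 float32, m along the optical axis (not along the pixel's ray), 0 where there is no reading.
- camera_info(name): a dict with "K" (3x3 intrinsics, pixels), "origin" and "orientation" of the camera in the world. Camera axes: x right, y down, z forward; pixel columns grow to the right and rows downward; lengths in m; the calibration is good to about 2 mm. A picture is of the moment at which its call begins. camera_info takes no time and is no camera call.
- sign_off(): hands the job in, once; it reports no verdict.
The state is a dict: "t": time; "q": joint angles; "qd": joint speeds; "tau": joint torques, N m; "tcp_pos": TCP position; "tool_rot": TCP orientation; "force": force on the tool from outside, world axes, zero at the start; "ft_torque": the same for the moment, N m; "finger_gap": opening from 0.0 (shut) to 1.0 (fully open).
Only numpy, scipy, OpenCV 4.12 (cv2) and the standard library are available. Lean on these libraries where they do the work, as an engineer would, in place of code of your own. Each camera call takes 0.05 s, during which the arm holds its last target.

## Working session

There is one attempt and no reset: what is moved stays moved. The work goes in short steps, Python scripts to look and compute and a shell command to move; the robot and the scene stay as the last step left them, time stands still between calls to the robot, and variables do not carry over. Pictures are saved under pics/ and viewed, and the job is handed in when it is done.

```bash
ls; mkdir -p pics
python3 - <<'E'
from station import *
import cv2
s=sense();print({k:s[k] for k in s}); print(tcp_to_grasp)
for n in("side","top"):
    p,d=snapshot(n);cv2.imwrite(f"pics/{n}0.png",p);
    import numpy as np;np.save(f"pics/{n}0.npy",d);print(n,camera_info(n))
E
```

```text
pics
{'t': 0.0, 'q': array([-1.43852330e+00,  5.28480182e-01,  1.43387727e+00,  8.21007695e-06,
        1.18139750e+00, -1.78510223e-01]), 'qd': array([ 0.00057357, -0.00080995,  0.0015346 ,  0.00057586, -0.00118791,
        0.00032262]), 'tau': array([ 1.87647511e-04, -4.42350554e+01, -1.78025740e+01, -3.67772809e-04,
        8.48361757e-03,  6.02348038e-06]), 'tcp_pos': array([ 0.19105784, -0.59434404,  0.23033297]), 'tool_rot': array([ 9.87950661e-01,  1.54765381e-01,  2.87875084e-05, -1.08077493e-03]), 'force': array([ 0.59954901, -0.0690459 ,  0.7255263 ]), 'ft_torque': array([ 0.02875766, -0.01209912, -0.01727261]), 'finger_gap': 1.0008229585398882}
0.0187
side {'K': array([[363.73534549,   0.        , 254.96500103],
       [  0.        , 363.73534549, 198.37865913],
       [  0.        ,   0.        ,   1.        ]]), 'origin': array([0.3760962 , 0.95725608, 0.87184592]), 'orientation': array([-0.07168966,  0.90389965, -0.42023609,  0.03503784])}
top {'K': array([[393.41554969,   0.        , 251.87504405],
       [  0.        , 393.41554969, 189.22829416],
       [  0.        ,   0.        ,   1.        ]]), 'origin': array([0.46866458, 0.14625297, 1.24467108]), 'orientation': array([ 0.71158248, -0.70243785,  0.00962507, -0.01178149])}
```

View pics/side0.png

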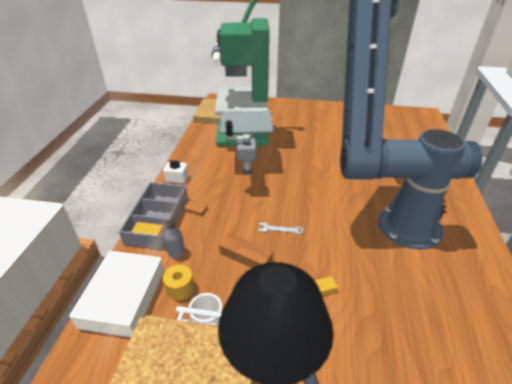

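View pics/top0.png

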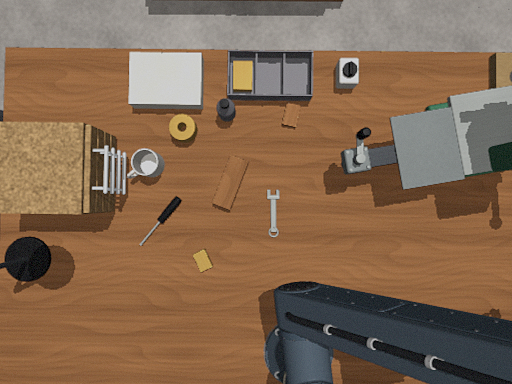

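The side view shows the press with its leg at about (246,165) and the block at (246,250). In the top view the block is near (231,183), the hub near (356,158) and the knob near (364,132). The offcut is at (290,115) and the wrench at (273,213). Next I'll measure these.

```bash
cat > h.py <<'E'
import numpy as np, cv2
from scipy.spatial.transform import Rotation as R
from station import *
def cloud(n,d):
    c=camera_info(n);K=np.array(c["K"]);v,u=np.mgrid[0:384,0:512]
    P=np.stack([(u-K[0,2])/K[0,0]*d,(v-K[1,2])/K[1,1]*d,d],-1)
    W=P@R.from_quat(c["orientation"]).as_matrix().T+c["origin"]
    W[d<=0]=np.nan
    return W
def ray(n,uv,z):
    c=camera_info(n);K=np.array(c["K"])
    r=R.from_quat(c["orientation"]).as_matrix()@np.array([(uv[0]-K[0,2])/K[0,0],(uv[1]-K[1,2])/K[1,1],1])
    return np.array(c["origin"])+r*(z-c["origin"][2])/r[2]
def proj(n,X):
    c=camera_info(n);K=np.array(c["K"])
    p=R.from_quat(c["orientation"]).as_matrix().T@(np.array(X)-c["origin"]);p=K@p;return p[:2]/p[2]
def rectmask(n,m,z):
    cs,_=cv2.findContours(m.astype(np.uint8),cv2.RETR_EXTERNAL,cv2.CHAIN_APPROX_NONE)
    c=max(cs,key=cv2.contourArea)[:,0]
    pts=np.array([ray(n,p,z)[:2] for p in c],np.float32)
    (cx,cy),(w,h),a=cv2.minAreaRect(pts*1000)
    if w<h: w,h,a=h,w,a+90
    return cx,cy,w,h,a,cv2.contourArea(c.astype(np.int32))
E
python3 - <<'E'
from h import *
d=np.load("pics/top0.npy");W=cloud("top",d);Z=W[...,2]
def box(u0,u1,v0,v1):
    m=np.zeros(Z.shape,bool);m[v0:v1,u0:u1]=1;return m
print("bench z",np.nanmedian(Z[230:280,100:190]))
print("block",rectmask("top",box(200,260,145,220)&(Z>.025)&(Z<.055),.04),np.nanmedian(Z[180:186,228:234]))
print("offcut",rectmask("top",box(275,305,98,135)&(Z>.01),.018))
p=cv2.imread("pics/top0.png").astype(int);
m=box(385,470,95,195)&(Z>.165)&(Z<.195)
print("table",rectmask("top",m,.18),np.nanmedian(Z[m]))
m=box(350,380,120,150)&(Z>.24)
print("knob",rectmask("top",m,.276),np.nanmax(Z[m]))
m=box(330,385,140,180)&(Z>.15)&(Z<.21); print("head",rectmask("top",m,.193))
m=box(330,385,140,180)&(Z>.221); print("hub",rectmask("top",m,.224))
np.set_printoptions(linewidth=250)
print((Z[122:180:2,336:400:3]*1000).round())
q=cv2.imread("pics/top0.png")[90:230,190:420];cv2.imwrite("pics/topz.png",cv2.resize(q,None,fx=3.4,fy=3.4,interpolation=2))
q=cv2.imread("pics/side0.png")[90:290,180:320];cv2.imwrite("pics/sidez.png",cv2.resize(q,None,fx=3,fy=3,interpolation=2))
E
```

```text
bench z -0.00022434268345539188
block (526.1920776367188, 218.73800659179688, 159.66172790527344, 60.47712326049805, 159.63287353515625, 963.0) 0.03989873371625041
offcut (740.5802001953125, 31.870708465576172, 71.89643859863281, 44.90765380859375, 168.1589126586914, 293.0)
table (635.8964233398438, -324.2388916015625, 257.94586181640625, 228.4963836669922, 0.15689437091350555, 5795.0) 0.1807079384791932
knob (640.7753295898438, -124.608642578125, 33.66080856323242, 24.584178924560547, 121.68831062316895, 105.0) 0.2820373576736257
head (586.19091796875, -147.79275512695312, 120.05998229980469, 66.58194732666016, 100.2129373550415, 764.0)
hub (583.4013671875, -130.38665771484375, 24.60854721069336, 23.426931381225586, 14.786888122558594, 63.5)
[[ -1.   1.  -2.   5.   2.   1.   2.   4.   4.  -1.   1.  -1.  -1.   2.   6.   1.  -2.   0. 178. 180. 181. 179.]
 [  3.   3.  -2.   1.  -1.   1.  -1.   2.   1.   1.   2.  -1.  -0.  -0.   0.   5.   1.   6. 172. 180. 180. 183.]
 [  1.  nan  -7.  -2.   1.   1.  -2.   1.  -3.  -2.   1.   3.   1.   1.   0.   0.   1.   2.   1. 181. 183. 183.]
 [  4.  
[... 2230 characters left out ...]
   1.   0.  -1. 181.]
 [ -3.   0.  -1. 180. 194. 195. 194. 195. 192. 192. 195. 193.  -1.  -4.   2.   1.   3.  -3.   3.  -1.  -1. 185.]
 [ -3.  -2.  -1. 176. 196. 196. 194. 195. 194. 191. 190.  -1.   2.   4.   1.  -1.  -2.   0.   3.   1.   1. 181.]
 [ -2.   1.  -1. 172. 193. 190. 190. 184.   1.  -1.  -3.  -3.   2.   4.  -1.  -0.   1.   1.   1.   3.  -1. 179.]
 [  4.   4.   1. 155.   0.   2.   1.   2.   2.   3.   1.   6.  -1.   2.  -0.  -1.  -1.  -0.   2.   2.   0. 176.]
 [ -1.   3.  -1.  -2.   3.   6.   1.  -1.   1.  -0.   2.  -1.   6.   1.  -1.  -3.  -2.   1.   0.  -0.  -0.   3.]
 [ -1.   4.  -0.   0.   1.  -1.   4.   2.   3.  -2.   2.   2.  -1.   4.   7.   4.   3.   2.  -1.  -1.   3.   7.]]
```

```bash
sleep 1
```

```text
(no output)
```

View pics/topz.png

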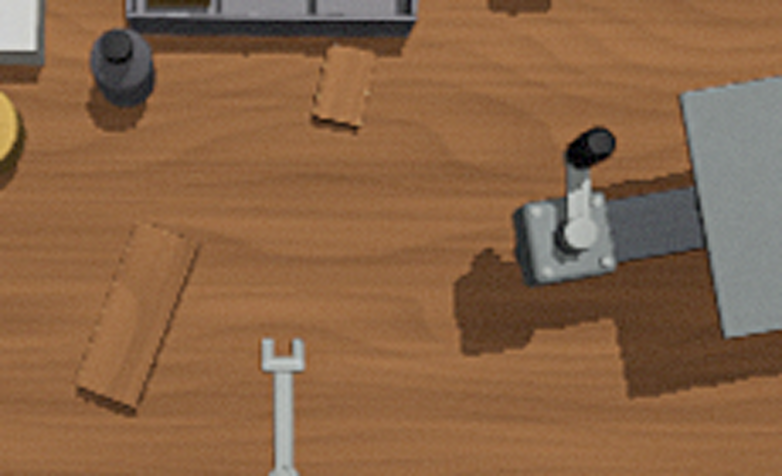

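View pics/sidez.png

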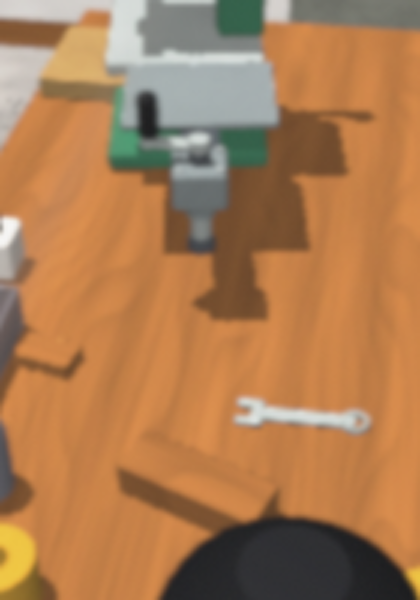

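Run:
```python
from h import *
d=np.load("pics/top0.npy");W=cloud("top",d);Z=W[...,2]
p=cv2.imread("pics/top0.png")
z=lambda a:(190+(a[0]+.5)/3.4-.5,90+(a[1]+.5)/3.4-.5)
for n,a,h in(("hub",(580,233),.224),("knob",(600,141),.276),("edge1",(682,93),.18),("edge2",(726,337),.18)):
    print(n,ray("top",z(a),h).round(4))
# table-edge: fit line
m=np.zeros(Z.shape,bool);m[100:192,380:470]=1
e=[]
for v in range(118,186):
    if 140<v<172: continue
    row=np.where((Z[v,380:470]>.168))[0]
    if len(row): e.append((row[0]+380-.5,v))
P=np.array([ray("top",q,.18)[:2] for q in e],np.float32)
l=cv2.fitLine(P,cv2.DIST_HUBER,0,1e-4,1e-4).ravel();print("edge line",l,"normal deg",np.degrees(np.arctan2(l[1],l[0])))
# beam edges
up=[];lo=[]
for u in range(370,392):
    c=np.where((Z[130:190,u]>.16)&(Z[130:190,u]<.179))[0]
    if len(c): up.append((u,c[0]+130-.5));lo.append((u,c[-1]+130+.5))
for q in(up,lo):
    P=np.array([ray("top",a,.173)[:2] for a in q],np.float32)
    l=cv2.fitLine(P,cv2.DIST_HUBER,0,1e-4,1e-4).ravel();print("beam",l,np.degrees(np.arctan2(l[1],l[0])))
# head top corners
hm=np.zeros(Z.shape,bool);hm[140:182,330:376]=1
m=hm&(Z>.187)&(Z<.235);print("headtop",rectmask("top",cv2.morphologyEx(m.astype(np.uint8),cv2.MORPH_OPEN,np.ones((9,9))),.193))
# side view hub/knob
ds=np.load("pics/side0.npy");S=cloud("side",ds)
m=np.zeros(Z.shape,bool);m[115:185,225:275]=1
k=m&(S[...,2]>.225)&(S[...,2]<.285)&(S[...,1]>-.22)
print("side knob pts",k.sum(),np.nanmean(S[k],0),S[k].min(0),S[k].max(0))
f=m&(S[...,2]>.03)&(S[...,2]<.14)&(S[...,1]>-.17); print("leg/foot",f.sum(),S[f].min(0),S[f].max(0))
for lo in range(50,150,8):
    g=f&(S[...,2]>lo/1e3)&(S[...,2]<lo/1e3+.008)
    if g.sum(): print(lo,g.sum(),S[g].mean(0).round(4),np.ptp(S[g][:,0]).round(4))
for X in ((.583,-.131,.07),(.583,-.131,.224)):print(proj("side",X))
```

```text
hub [ 0.5839 -0.1311  0.224 ]
knob [ 0.6453 -0.1312  0.276 ]
edge1 [ 0.7023 -0.224   0.18  ]
edge2 [ 0.5074 -0.2595  0.18  ]
edge line [ 0.9833667   0.18163121  0.61862934 -0.23444608] normal deg 10.464787
beam [ 0.18770148 -0.98222613  0.62036973 -0.19191198] -79.18132
beam [ 0.16226852 -0.9867466   0.5709048  -0.19943385] -80.6614
headtop (583.8070068359375, -130.83187866210938, 64.25154113769531, 61.77726364135742, 90.73102504014969, 502.5)
side knob pts 114 [ 0.64336237 -0.12256107  0.25231857] [ 0.58757793 -0.14127812  0.22502775] [ 0.65807362 -0.11483309  0.27791452]
leg/foot 122 [ 0.56821722 -0.13508693  0.06722461] [ 0.60365156 -0.1082068   0.13565794]
66 13 [ 0.5871 -0.1181  0.0708] 0.0304
74 19 [ 0.5851 -0.1183  0.0789] 0.0303
82 22 [ 0.5851 -0.1205  0.086 ] 0.0261
90 11 [ 0.5849 -0.1225  0.0948] 0.0225
98 12 [ 0.5851 -0.1218  0.1019] 0.0214
106 12 [ 0.5852 -0.1215  0.1098] 0.0219
114 5 [ 0.5873 -0.12    0.1162] 0.0176
122 16 [ 0.5828 -0.1172  0.1257] 0.0354
130 12 [ 0.5857 -0.1134  0.1324] 0.0285
[247.30710546 171.64094027]
[246.56924152 135.66078794]
```

```bash
cat >> h.py <<'E'
def go(pos,psi_deg,note=""):
    """print shift (units 0.1 m) and turn (units 360deg) in tool axes from current pose to TCP pos, tool-down yaw psi of tool x"""
    s=sense();R0=R.from_quat(s["tool_rot"])
    a=np.radians(psi_deg);x=np.array([np.cos(a),np.sin(a),0]);z=np.array([0,0,-1.]);
    Rt=R.from_matrix(np.stack([x,np.cross(z,x),z],1))
    sh=R0.inv().apply(np.array(pos)-s["tcp_pos"])/.1
    tr=(R0.inv()*Rt).as_rotvec()/(2*np.pi)
    m=R0.as_matrix()
    print(note,"tcp",s["tcp_pos"].round(4),"psi",np.degrees(np.arctan2(m[1,0],m[0,0])).round(2),"q",s["q"].round(2),"F",s["force"].round(1),"gap",round(s["finger_gap"],3),"t",s["t"])
    print("   shift",sh.round(3),"turn",tr.round(4))
E
S='[-1,[0.85,-1,0],[0,0,0]]'
python3 -m inch '[[-1,[0.3,-0.35,0],[0,0,0]],[-1,[0.6,-0.7,0],[0,0,0]],[-1,[0.85,-1,0],[0,0,0]],[-1,[0.85,-1,0],[0,0,0]]]' && python3 -c "
from h import *
go((.40,-.1,.23),17.7)"
```

```text
t: 0.5
tcp_pos: [0.2425, -0.4674, 0.2305]
tool_rot: [0.988, 0.157, 0.0, -0.004]
force: [-0.9, -0.4, -0.6]
finger_gap: 0.999
 tcp [ 0.2425 -0.4674  0.2305] psi 18.01 q [-1.31  0.4   1.67  0.    1.08 -0.05] F [-0.9 -0.4 -0.6] gap 0.999 t 0.5
   shift [ 2.633 -3.007  0.03 ] turn [-0.0011 -0.0002  0.0009]
```

```bash
python3 -m inch '[[-1,[0.45,-0.5,0],[0,0,0]],[-1,[0.88,-1,0],[0,0,0]],[-1,[0.88,-1,0],[0,0,0]]]' >/dev/null
python3 -m inch '[[-1,[0.45,-0.5,0],[0,0,0]],[-1,[0.88,-1,0],[0,0,0]],[-1,[0.88,-1,0],[0,0,0]]]' >/dev/null
python3 -m inch '[[-1,[0.45,-0.5,0],[0,0,0]],[-1,[0.88,-1,0],[0,0,0]],[-1,[0.88,-1,0],[0,0,0]]]'  >/dev/null
python3 -c "
from h import *
go((.468,.241,.12),17.7)"
```

```text
tcp [ 0.4018 -0.1054  0.2313] psi 17.87 q [-0.53  0.25  1.93  0.    0.97  0.73] F [ 1.9  0.2 -0.1] gap 0.999 t 1.4
   shift [ 1.692 -3.093  1.115] turn [-0.     -0.      0.0005]
```

```bash
python3 -m inch '[[-1,[0.28,-0.5,0.15],[0,0,0]],[-1,[0.55,-1,0.3],[0,0,0]],[-1,[0.55,-1,0.3],[0,0,0]]]' >/dev/null
python3 -m inch '[[-1,[0.28,-0.5,0.15],[0,0,0]],[-1,[0.55,-1,0.3],[0,0,0]],[-1,[0.55,-1,0.3],[0,0,0]]]' >/dev/null
python3 -m inch '[[-1,[0.28,-0.5,0.15],[0,0,0]],[-1,[0.55,-1,0.3],[0,0,0]],[-1,[0.55,-1,0.3],[0,0,0]]]' >/dev/null
python3 -c "
from h import *
go((.468,.241,.12),159.6)"
```

```text
tcp [0.4676 0.232  0.1401] psi 17.98 q [0.25 0.52 1.78 0.   0.84 1.5 ] F [-0.3 -1.6  0. ] gap 1.004 t 2.3
   shift [ 0.031 -0.084  0.201] turn [ 2.000e-04 -2.000e-04 -3.934e-01]
```

```bash
python3 -m inch '[[-1,[0.03,-0.08,0.2],[0,0,-0.393]],[-1,[0.03,-0.08,0.2],[0,0,-0.393]],[-1,[0.03,-0.08,0.2],[0,0,-0.393]],[-1,[0.03,-0.08,0.2],[0,0,-0.393]],[-1,[0.03,-0.08,0.2],[0,0,-0.393]],[-1,[0.03,-0.08,0.2],[0,0,-0.393]],[-1,[0.03,-0.08,0.2],[0,0,-0.393]],[-1,[0.03,-0.08,0.2],[0,0,-0.393]],[-1,[0.03,-0.08,0.2],[0,0,-0.393]],[-1,[0.03,-0.08,0.2],[0,0,-0.393]],[-1,[0.03,-0.08,0.2],[0,0,-0.393]],[-1,[0.03,-0.08,0.2],[0,0,-0.393]],[-1,[0.03,-0.08,0.2],[0,0,-0.393]],[-1,[0.03,-0.08,0.2],[0,0,-0.393]],[-1,[0.03,-0.08,0.2],[0,0,-0.393]],[-1,[0.03,-0.08,0.2],[0,0,-0.393]],[-1,[0.03,-0.08,0.2],[0,0,-0.393]],[-1,[0.03,-0.08,0.2],[0,0,-0.393]]]' >/dev/null
python3 -c "
from h import *
go((.468,.241,.006),159.6)
p,d=snapshot('top');cv2.imwrite('pics/t1.png',cv2.resize(p[100:260,150:350],None,fx=3.5,fy=3.5))
go((.468,.241,.006),159.6)
"
```

```text
tcp [0.4676 0.2369 0.121 ] psi 159.26 q [ 0.26  0.56  1.79 -0.    0.8  -0.95] F [-0.1 -0.5  0.3] gap 1.002 t 4.1
   shift [0.011 0.039 1.15 ] turn [ 0.     0.    -0.001]
 tcp [0.4675 0.237  0.1211] psi 159.18 q [ 0.26  0.56  1.79 -0.    0.8  -0.95] F [ 0.2  0.6 -0.8] gap 0.998 t 4.15
   shift [0.01  0.039 1.151] turn [ 0.      0.     -0.0012]
```

View pics/t1.png

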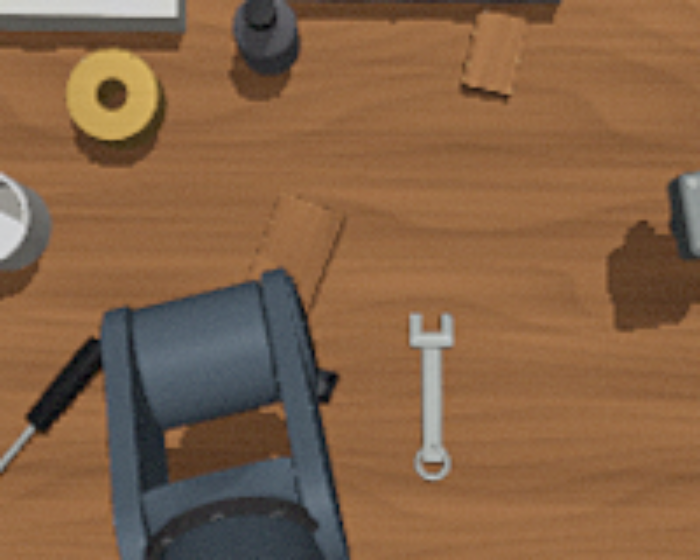

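```bash
python3 -m inch '[[-1,[0.01,0.04,0.3],[0,0,-0.001]],[-1,[0.01,0.04,0.6],[0,0,-0.001]],[-1,[0.01,0.04,0.8],[0,0,-0.001]],[-1,[0.01,0.04,0.9],[0,0,-0.001]],[-1,[0.01,0.04,0.9],[0,0,-0.001]]]' >/dev/null
python3 -c "
from h import *
go((.468,.241,.006),159.6)
p,d=snapshot('side');cv2.imwrite('pics/s1.png',cv2.resize(p[150:310,170:340],None,fx=3.5,fy=3.5))
"
```

```text
tcp [0.4668 0.2409 0.0301] psi 159.59 q [ 0.26  0.72  1.82 -0.    0.6  -0.95] F [0.7 0.8 0.4] gap 0.998 t 4.65
   shift [-0.011  0.005  0.241] turn [-0.0002 -0.0003 -0.    ]
```

View pics/s1.png

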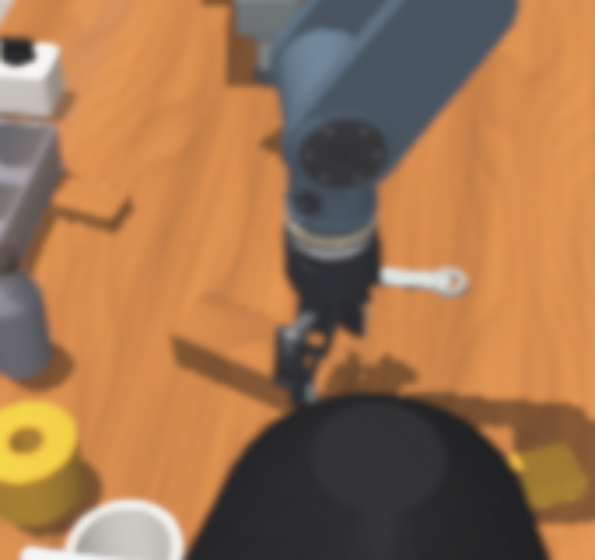

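Fingers straddle the block's near end (about (290,360) in the crop). Going down the last bit and gripping.

```bash
python3 -m inch '[[-1,[-0.01,0,0.12],[0,0,0]],[-1,[-0.01,0,0.22],[0,0,0]],[-1,[-0.01,0,0.22],[0,0,0]],[1,[-0.01,0,0.22],[0,0,0]],[1,[-0.01,0,0.22],[0,0,0]],[1,[-0.01,0,0.22],[0,0,0]],[1,[-0.01,0,0.22],[0,0,0]],[1,[-0.01,0,0.22],[0,0,0]],[1,[-0.01,0,0.22],[0,0,0]],[1,[-0.01,0,0.22],[0,0,0]],[1,[-0.01,0,0.22],[0,0,0]]]' 110
python3 -m inch '[[1,[0,0,-0.1],[0,0,0]],[1,[0,0,-0.3],[0,0,0]],[1,[0,0,-0.3],[0,0,0]],[1,[0,0,-0.3],[0,0,0]]]'
python3 -c "
from h import *
go((.5685,-.040,.04),100)
p,d=snapshot('side');cv2.imwrite('pics/s2.png',cv2.resize(p[150:310,170:340],None,fx=3.5,fy=3.5))
"
```

```text
t: 5.8
tcp_pos: [0.4686, 0.241, 0.0101]
tool_rot: [0.177, 0.984, 0.0, 0.0]
force: [-1.3, 0.3, 5.3]
finger_gap: 0.679
t: 6.2
tcp_pos: [0.4683, 0.241, 0.0395]
tool_rot: [0.177, 0.984, 0.0, 0.0]
force: [0.3, 0.3, -2.7]
finger_gap: 0.683
 tcp [0.4683 0.241  0.0395] psi 159.65 q [ 0.26  0.71  1.82  0.    0.62 -0.95] F [ 0.3  0.3 -2.7] gap 0.683 t 6.2
   shift [-1.916 -2.286 -0.005] turn [1.000e-04 0.000e+00 1.657e-01]
```

View pics/s2.png

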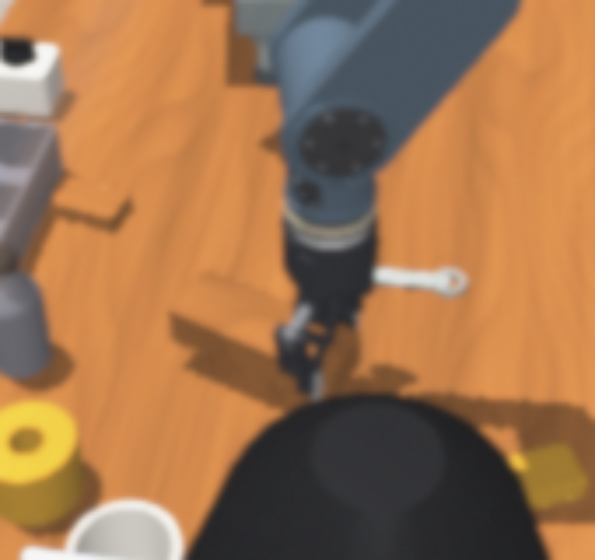

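Run:
```python
from h import *
go((.542,.108,.04),100)
p,d=snapshot('top');W=cloud('top',d);Z=W[...,2]
u0,v0=proj('top',(.56,.205,.07)).astype(int)
for dd in(.04,.07,.1,.13):
    X=(.4685+dd*.937,.241-dd*.348,.07);u,v=proj('top',X).astype(int);print(dd,np.nanmedian(Z[v-3:v+4,u-3:u+4]))
```

```text
tcp [0.4679 0.2408 0.039 ] psi 159.64 q [ 0.26  0.71  1.82  0.    0.62 -0.95] F [-0.4 -0.4 -2.4] gap 0.685 t 6.25
   shift [-1.157 -0.987 -0.01 ] turn [-1.000e-04 -1.000e-04  1.657e-01]
0.04 0.3733308167673899
0.07 0.0710141621868523
0.1 0.06861413085706447
0.13 0.06846249225584156
```

```bash
python3 -m inch '[[1,[-0.15,-0.13,0],[0,0,0.02]],[1,[-0.3,-0.25,0],[0,0,0.04]],[1,[-0.45,-0.37,0],[0,0,0.06]],[1,[-0.6,-0.5,0],[0,0,0.08]],[1,[-0.75,-0.63,0],[0,0,0.1]],[1,[-0.85,-0.7,0],[0,0,0.12]],[1,[-0.95,-0.8,0],[0,0,0.14]],[1,[-0.95,-0.8,0],[0,0,0.1657]],[1,[-0.95,-0.8,0],[0,0,0.1657]],[1,[-0.95,-0.8,0],[0,0,0.1657]]]'
python3 -c "
from h import *
go((.542,.108,.02),100)
p,d=snapshot('top');cv2.imwrite('pics/t2.png',cv2.resize(p[100:260,200:420],None,fx=3.5,fy=3.5))
p,d=snapshot('side');cv2.imwrite('pics/s3.png',cv2.resize(p[90:310,170:340],None,fx=2.7,fy=2.7))
"
```

```text
t: 7.3
tcp_pos: [0.529, 0.1329, 0.0386]
tool_rot: [0.642, 0.767, -0.0, -0.001]
force: [-0.4, -0.3, -1.9]
finger_gap: 0.682
 tcp [0.529  0.1329 0.0386] psi 100.15 q [ 0.04  0.72  1.77  0.    0.65 -0.14] F [-0.4 -0.3 -1.9] gap 0.682 t 7.3
   shift [-0.268  0.085  0.186] turn [-0.0002 -0.      0.0004]
```

View pics/t2.png

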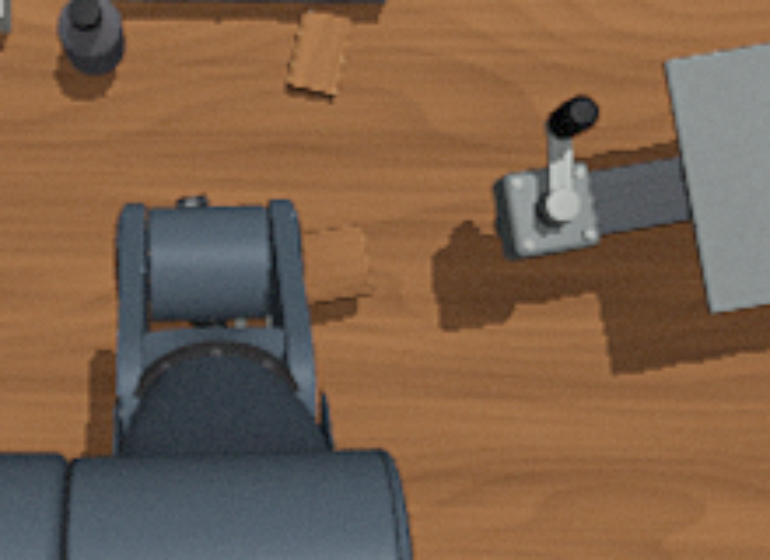

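View pics/s3.png

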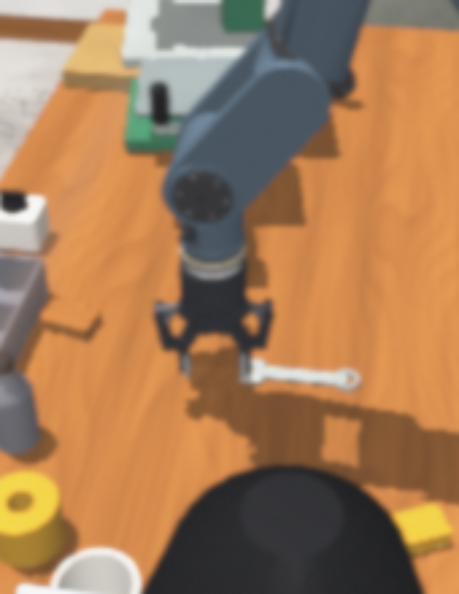

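Run:
```python
from h import *
p,d=snapshot('top');W=cloud('top',d);Z=W[...,2]
m=np.zeros(Z.shape,bool);m[150:200,286:320]=1;m&=(Z>.05)&(Z<.085)
v,u=np.where(m);print(m.sum(),np.median(Z[m]))
P=np.array([ray('top',(a,b),.0685)[:2] for a,b in zip(u,v)])
s=sense();dv=np.array([.1736,-.9848]);nv=np.array([.9848,.1736])
Q=P-s['tcp_pos'][:2];a=Q@dv;b=Q@nv
print('along max',np.percentile(a,[95,99,100]))
for lo in np.arange(.08,.145,.01):
    k=(a>lo)&(a<lo+.01); 
    if k.sum()>3: print(lo.round(3),b[k].min().round(4),b[k].max().round(4),((b[k].min()+b[k].max())/2).round(4), Z[v[k],u[k]].mean().round(4))
print('axis rel to line: n offset', (np.array([.5845,-.131])-s['tcp_pos'][:2])@nv,(np.array([.5845,-.131])-s['tcp_pos'][:2])@dv)
go((.567,-.0305,.02),100)
```

```text
375 0.06877752839229578
along max [0.13887701 0.14086278 0.14136537]
0.08 -0.0295 0.0217 -0.0039 0.0696
0.09 -0.0305 0.0292 -0.0006 0.0687
0.1 -0.0299 0.0287 -0.0006 0.0694
0.11 -0.0309 0.0292 -0.0008 0.0689
0.12 -0.0303 0.0288 -0.0008 0.0685
0.13 -0.0308 0.0288 -0.001 0.0683
0.14 -0.02 0.0224 0.0012 0.069
axis rel to line: n offset 0.008581440084458103 0.26976463383409954
 tcp [0.5292 0.1332 0.039 ] psi 100.12 q [ 0.04  0.72  1.77  0.    0.65 -0.14] F [ 0.3 -0.2 -2.4] gap 0.681 t 7.45
   shift [-1.678  0.084  0.19 ] turn [-0.0001 -0.      0.0003]
```

```bash
python3 -m inch '[[1,[-0.1,0.085,0.1],[0,0,0]],[1,[-0.3,0.085,0.21],[0,0,0]],[1,[-0.6,0.085,0.21],[0,0,0]],[1,[-0.8,0.085,0.21],[0,0,0]],[1,[-0.8,0.085,0.21],[0,0,0]]]'
python3 -c "
from h import *
go((.567,-.0305,.018),100)
p,d=snapshot('side');cv2.imwrite('pics/s4.png',cv2.resize(p[90:310,170:340],None,fx=2.7,fy=2.7))
"
```

```text
t: 7.95
tcp_pos: [0.5538, 0.0525, 0.0177]
tool_rot: [0.644, 0.765, 0.0, 0.001]
force: [-0.0, -0.1, -1.9]
finger_gap: 0.683
 tcp [0.5538 0.0525 0.0177] psi 99.85 q [-0.11  0.76  1.75 -0.    0.62 -0.28] F [-0.  -0.1 -1.9] gap 0.683 t 7.95
   shift [-0.841 -0.012 -0.002] turn [ 0.0003  0.0002 -0.0004]
```

View pics/s4.png

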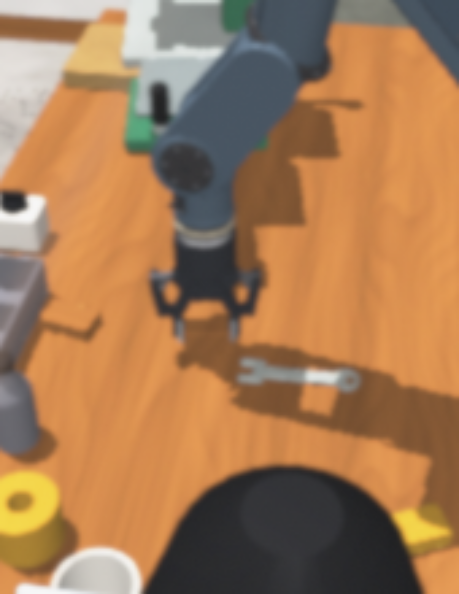

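Run:
```python
from h import *
for n in('top','side'):
    p,d=snapshot(n);W=cloud(n,d).reshape(-1,3);W=W[~np.isnan(W[:,0])]
    for z0 in np.arange(.06,.6,.06):
        k=(W[:,2]>z0)&(W[:,2]<z0+.06)&(W[:,1]>-.085)&(W[:,1]<.13)&(W[:,0]>.5)&(W[:,0]<.66)
        if k.sum()>10: print(n,z0.round(2),k.sum(),'x',W[k,0].min().round(3),W[k,0].max().round(3),'y',np.percentile(W[k,1],2).round(3),W[k,1].max().round(3))
```

```text
top 0.3 1271 x 0.508 0.596 y 0.004 0.117
top 0.36 326 x 0.503 0.576 y 0.001 0.116
top 0.42 344 x 0.5 0.53 y 0.006 0.116
side 0.06 316 x 0.5 0.618 y 0.042 0.082
side 0.12 333 x 0.5 0.622 y 0.047 0.095
side 0.18 378 x 0.519 0.59 y 0.056 0.097
side 0.24 271 x 0.519 0.596 y 0.061 0.118
side 0.3 628 x 0.502 0.601 y 0.011 0.121
side 0.36 470 x 0.502 0.575 y 0.012 0.12
side 0.42 135 x 0.5 0.529 y 0.018 0.119
```

```bash
python3 -m inch '[[1,[-0.2,-0.01,0],[0,0,0]],[1,[-0.4,-0.01,0],[0,0,0]],[1,[-0.6,-0.01,0],[0,0,0]],[1,[-0.75,-0.01,0],[0,0,0]],[1,[-0.86,-0.01,0],[0,0,0]],[1,[-0.86,-0.01,0],[0,0,0]],[1,[-0.86,-0.01,0],[0,0,0]]]'
python3 -c "
from h import *
go((.567,-.0305,.010),100)
p,d=snapshot('side');cv2.imwrite('pics/s5.png',cv2.resize(p[90:310,170:340],None,fx=2.7,fy=2.7))
"
```

```text
t: 8.8
tcp_pos: [0.5653, -0.0288, 0.0182]
tool_rot: [0.643, 0.766, -0.0, -0.0]
force: [-0.5, 0.0, -3.2]
finger_gap: 0.682
 tcp [ 0.5653 -0.0288  0.0182] psi 99.99 q [-0.25  0.77  1.72  0.    0.65 -0.42] F [-0.5  0.  -3.2] gap 0.682 t 8.8
   shift [-0.019  0.014  0.082] turn [-0.0001 -0.0001 -0.    ]
```

View pics/s5.png

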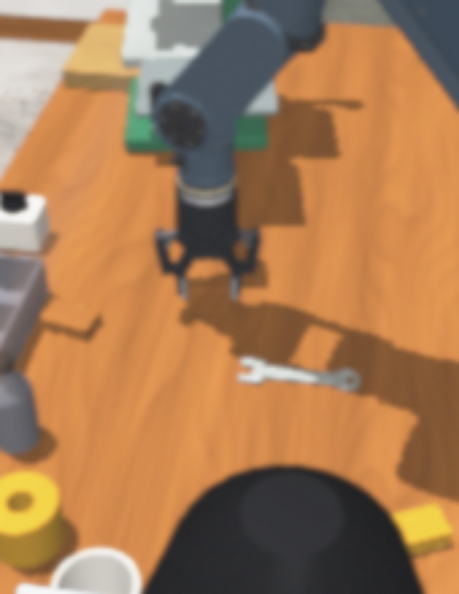

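```bash
python3 -m inch '[[1,[-0.03,0.015,0],[0,0,0]],[1,[-0.06,0.015,0],[0,0,0]],[1,[-0.06,0.015,0.03],[0,0,0]],[1,[-0.06,0.015,0.05],[0,0,0]],[1,[-0.06,0.015,0.07],[0,0,0]],[1,[-0.06,0.015,0.08],[0,0,0]],[1,[-0.06,0.015,0.08],[0,0,0]],[1,[-0.06,0.015,0.08],[0,0,0]]]'
python3 -m inch '[[0.3,[0,0,0],[0,0,0]],[0.1,[0,0,0],[0,0,0]],[-0.2,[0,0,0],[0,0,0]],[-0.5,[0,0,0],[0,0,0]],[-0.8,[0,0,0],[0,0,0]],[-1,[0,0,0],[0,0,0]],[-1,[0,0,0],[0,0,0]],[-1,[0,0,0],[0,0,0]],[-1,[0,0,-0.3],[0,0,0]],[-1,[0.1,0,-0.6],[0,0,0]],[-1,[0.4,0,-0.8],[0,0,0]],[-1,[0.8,0,-1],[0,0,0]],[-1,[1,0,-1],[0,0,0]],[-1,[1,0,-1],[0,0,0]]]'
python3 -c "
from h import *
go((.644,-.130,.33),100)
p,d=snapshot('side');cv2.imwrite('pics/s6.png',cv2.resize(p[90:310,170:340],None,fx=2.7,fy=2.7));np.save('pics/s6.npy',d)
p,d=snapshot('top');cv2.imwrite('pics/t6.png',cv2.resize(p[100:260,200:420],None,fx=3.5,fy=3.5));np.save('pics/t6.npy',d)
"
```

```text
t: 9.65
tcp_pos: [0.5681, -0.0349, 0.0103]
tool_rot: [0.643, 0.766, -0.0, -0.0]
force: [0.0, 0.2, -1.6]
finger_gap: 0.683
t: 11.05
tcp_pos: [0.5501, 0.0661, 0.1112]
tool_rot: [0.641, 0.767, 0.0, 0.0]
force: [0.7, -0.1, 0.1]
finger_gap: 1.003
 tcp [0.5501 0.0661 0.1112] psi 100.21 q [-0.08  0.6   1.72  0.    0.82 -0.26] F [ 0.7 -0.1  0.1] gap 1.003 t 11.05
   shift [-2.095  0.578 -2.188] turn [ 0.0001 -0.      0.0006]
```

View pics/s6.png

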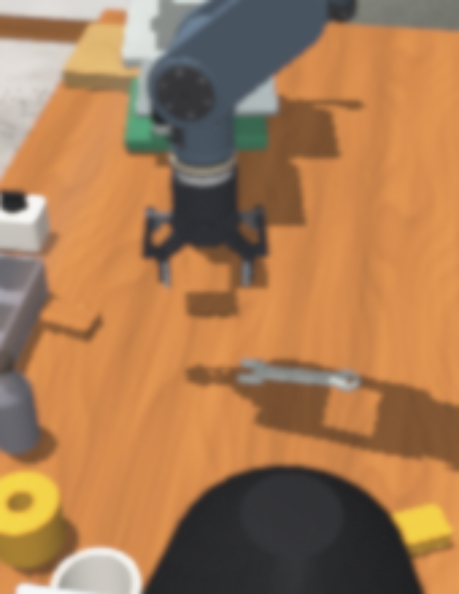

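View pics/t6.png

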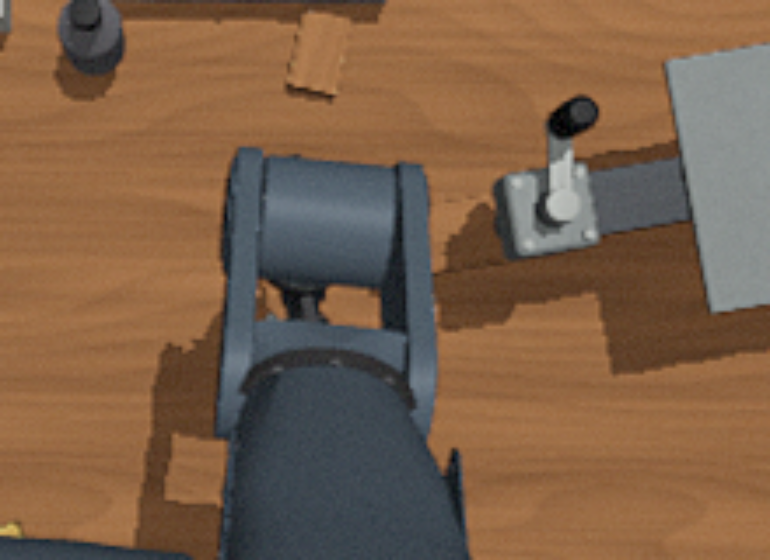

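```bash
python3 -m inch '[[-1,[0,0,-0.5],[0,0,0]],[-1,[0,0,-1],[0,0,0]],[-1,[0,0.2,-1],[0,0,0]],[-1,[0,0.4,-1],[0,0,0]],[-1,[0,0.4,-1],[0,0,0]]]' >/dev/null
python3 -m inch '[[-1,[0,0,-0.5],[0,0,0]],[-1,[0,0.1,-1],[0,0,0]],[-1,[-0.1,0.2,-1],[0,0,0]],[-1,[-0.1,0.2,-1],[0,0,0]]]'
python3 -c "
from h import *
go((.644,-.130,.31),100)
p,d=snapshot('side');cv2.imwrite('pics/s7.png',cv2.resize(p[90:310,170:340],None,fx=2.7,fy=2.7));np.save('pics/s7.npy',d)
p,d=snapshot('top');cv2.imwrite('pics/t7.png',cv2.resize(p[100:260,200:420],None,fx=3.5,fy=3.5));np.save('pics/t7.npy',d)
"
```

```text
t: 12.05
tcp_pos: [0.6129, 0.0622, 0.311]
tool_rot: [0.644, 0.765, 0.0, 0.001]
force: [0.2, 0.5, -0.7]
finger_gap: 1.001
 tcp [0.6129 0.0622 0.311 ] psi 99.89 q [-0.08  0.44  1.36 -0.    1.34 -0.25] F [ 0.2  0.5 -0.7] gap 1.001 t 12.05
   shift [-1.947 -0.024  0.013] turn [ 0.0004  0.0002 -0.0003]
```

View pics/s7.png

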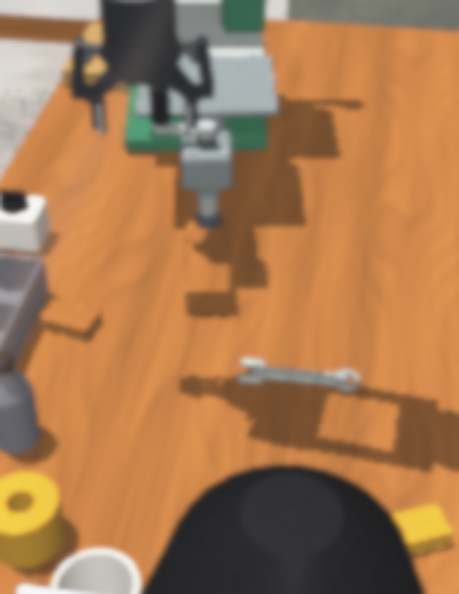

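View pics/t7.png

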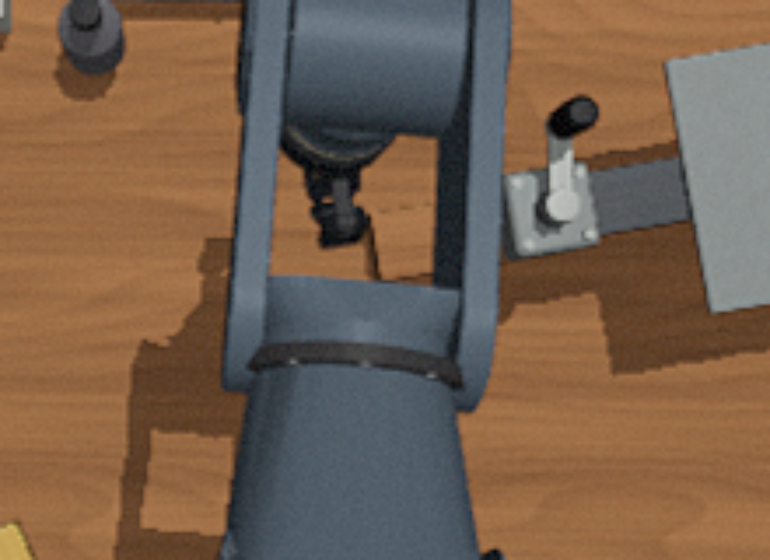

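Run:
```python
from h import *
W=cloud('side',np.load('pics/s7.npy'))
m=np.zeros((384,512),bool);m[160:215,225:285]=1
m&=(W[...,2]>.032)&(W[...,2]<.05)&(W[...,0]<.66)&(W[...,0]>.5)
P=W[m];ax=np.array([.5845,-.131]);dv=np.array([.1736,-.9848]);nv=np.array([.9848,.1736])
a=(P[:,:2]-ax)@dv;b=(P[:,:2]-ax)@nv
print(m.sum(),'z',np.median(P[:,2]))
print('along',a.min(),a.max())
for lo in np.arange(-.12,.06,.02):
    k=(a>lo)&(a<lo+.02)
    if k.sum()>2: print(lo.round(2),k.sum(),b[k].min().round(3),b[k].max().round(3),P[k,2].mean().round(4))
```

```text
430 z 0.039322321961994144
along -0.11931096607965733 0.04343502605531519
-0.12 72 -0.025 0.032 0.0381
-0.1 63 -0.025 0.033 0.0394
-0.08 57 -0.026 0.033 0.0393
-0.06 55 -0.026 0.033 0.0399
-0.04 50 -0.026 0.03 0.0395
-0.02 52 -0.026 0.03 0.0395
0.0 48 -0.027 0.031 0.0395
0.02 31 -0.027 0.031 0.0389
```

```bash
python3 -m inch '[[-1,[-0.4,0,0],[0,0,0]],[-1,[-0.8,0,0],[0,0,0]],[-1,[-1,0,0],[0,0,0]],[-1,[-1,0,0],[0,0,0]]]' >/dev/null
python3 -m inch '[[-1,[-0.4,0,0],[0,0,0]],[-1,[-0.7,0,0],[0,0,0]],[-1,[-0.93,-0.02,0],[0,0,0]],[-1,[-0.93,-0.02,0],[0,0,0]],[-1,[-0.93,-0.02,0],[0,0,0]]]'
python3 -c "
from h import *
go((.644,-.130,.231),100)
p,d=snapshot('side');cv2.imwrite('pics/s8.png',cv2.resize(p[60:220,190:320],None,fx=3.7,fy=3.7))
"
```

```text
t: 13.05
tcp_pos: [0.6424, -0.125, 0.3092]
tool_rot: [0.643, 0.766, 0.0, -0.002]
force: [-0.8, 0.5, 0.2]
finger_gap: 1.0
 tcp [ 0.6424 -0.125   0.3092] psi 99.99 q [-0.36  0.5   1.26  0.    1.39 -0.54] F [-0.8  0.5  0.2] gap 1.0 t 13.05
   shift [-0.054  0.009  0.782] turn [-0.0003 -0.0004 -0.    ]
```

View pics/s8.png

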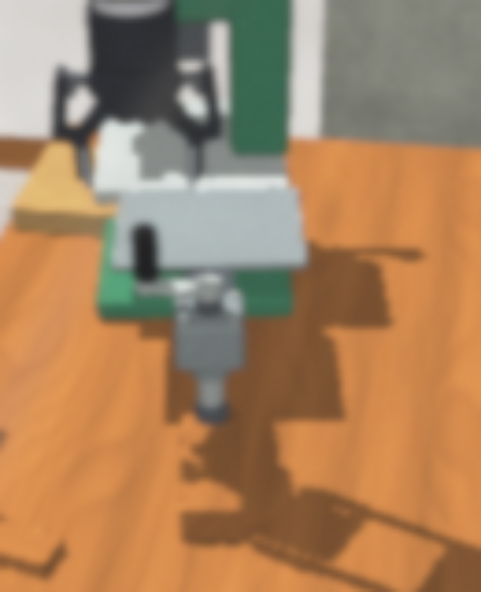

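```bash
python3 -m inch '[[-1,[-0.05,0.01,0.3],[0,0,0]],[-1,[-0.05,0.01,0.6],[0,0,0]],[-1,[-0.05,0.01,0.77],[0,0,0]],[-1,[-0.05,0.01,0.77],[0,0,0]],[0.2,[-0.05,0.01,0.77],[0,0,0]],[0.2,[-0.05,0.01,0.77],[0,0,0]]]' 30
python3 -c "
from h import *
go((.644,-.130,.231),100)"
python3 -m inch '[[1,[0,0,0],[0,0,0]],[1,[0,0,0],[0,0,0]],[1,[0,0,0],[0,0,0]],[1,[0,0,0],[0,0,0]],[1,[0,0,0],[0,0,0]],[1,[0,0,0],[0,0,0]]]' 30
python3 -c "
from h import *
go((.644,-.130,.231),100)"
```

```text
t: 13.7
tcp_pos: [0.6461, -0.1305, 0.235]
tool_rot: [0.642, 0.766, 0.001, 0.001]
force: [0.5, -0.7, -1.1]
finger_gap: 0.69
 tcp [ 0.6461 -0.1305  0.235 ] psi 100.06 q [-0.37  0.57  1.34  0.    1.23 -0.54] F [ 0.5 -0.7 -1.1] gap 0.69 t 13.7
   shift [ 0.009 -0.019  0.04 ] turn [0.0004 0.0002 0.0002]
t: 14.3
tcp_pos: [0.644, -0.1313, 0.2348]
tool_rot: [0.643, 0.766, -0.001, -0.0]
force: [-4.7, 0.1, 5.7]
finger_gap: 0.296
 tcp [ 0.644  -0.1313  0.2348] psi 99.99 q [-0.37  0.57  1.34 -0.    1.23 -0.54] F [-4.7  0.1  5.7] gap 0.296 t 14.3
   shift [0.013 0.002 0.038] turn [-0.0003  0.     -0.    ]
```

```bash
cat >> h.py <<'E'
C=np.array([.5845,-.131]);RR=.0597
def arc(p0,f0,f1,n):
    """shifts in tool axes (0.1 m units, tool x at 100deg) along circle from command point p0 through angles f0..f1"""
    ax=np.array([[-.1736,.9848],[.9848,.1736]])
    for f in np.linspace(f0,f1,n+1)[1:]:
        w=C+RR*np.array([np.cos(f),np.sin(f)])-p0
        print(f"{f:.2f}",(ax@w/.1).round(2))
def st():
    s=sense();p=s["tcp_pos"];r=p[:2]-C;f=np.arctan2(r[1],r[0]);t=np.array([np.sin(f),-np.cos(f)]) # cw tangent
    F=s["force"][:2]
    print("t",s["t"],"tcp",p.round(4),"phi",round(f,3),"r",round(np.hypot(*r),4),"Ftan(against cw)",round(-F@t,2),"Frad",round(F@r/np.hypot(*r),2),"Fz",s["force"][2].round(1),"gap",round(s["finger_gap"],3),"q",s["q"].round(2))
E
python3 -c "
from h import *
st();arc(np.array([.646,-.1305]),0,-1.5,10)"
```

```text
t 14.3 tcp [ 0.644  -0.1313  0.2348] phi -0.006 r 0.0595 Ftan(against cw) 0.08 Frad -4.73 Fz 5.7 gap 0.296 q [-0.37  0.57  1.34 -0.    1.23 -0.54]
-0.15 [-0.09 -0.04]
-0.30 [-0.17 -0.08]
-0.45 [-0.25 -0.12]
-0.60 [-0.32 -0.18]
-0.75 [-0.37 -0.25]
-0.90 [-0.42 -0.32]
-1.05 [-0.46 -0.4 ]
-1.20 [-0.48 -0.49]
-1.35 [-0.49 -0.58]
-1.50 [-0.49 -0.67]
```

```bash
python3 -m inch '[[1,[-0.09,-0.04,0],[0,0,0]],[1,[-0.17,-0.08,0],[0,0,0]],[1,[-0.25,-0.12,0],[0,0,0]],[1,[-0.32,-0.18,0],[0,0,0]],[1,[-0.37,-0.25,0],[0,0,0]]]' >/dev/null
python3 -c "
from h import *
st();
p0=C+RR*np.array([np.cos(-.75),np.sin(-.75)]);arc(p0,-.75,-2.25,10)"
```

```text
t 14.8 tcp [ 0.6295 -0.1708  0.2349] phi -0.725 r 0.0601 Ftan(against cw) 5.78 Frad 1.31 Fz 1.8 gap 0.291 q [-0.44  0.56  1.36  0.    1.22 -0.61]
-0.90 [-0.05 -0.08]
-1.05 [-0.08 -0.16]
-1.20 [-0.11 -0.24]
-1.35 [-0.12 -0.33]
-1.50 [-0.12 -0.42]
-1.65 [-0.1  -0.51]
-1.80 [-0.07 -0.59]
-1.95 [-0.03 -0.67]
-2.10 [ 0.02 -0.75]
-2.25 [ 0.08 -0.81]
```

```bash
python3 -m inch '[[1,[-0.05,-0.08,0],[0,0,0]],[1,[-0.08,-0.16,0],[0,0,0]],[1,[-0.11,-0.24,0],[0,0,0]],[1,[-0.12,-0.33,0],[0,0,0]],[1,[-0.12,-0.42,0],[0,0,0]],[1,[-0.1,-0.51,0],[0,0,0]],[1,[-0.07,-0.59,0],[0,0,0]],[1,[-0.03,-0.67,0],[0,0,0]],[1,[0.02,-0.75,0],[0,0,0]],[1,[0.08,-0.81,0],[0,0,0]]]' >/dev/null
python3 -c "
from h import *
st();
p0=C+RR*np.array([np.cos(-2.25),np.sin(-2.25)]);arc(p0,-2.25,-3.75,10)"
```

```text
t 15.8 tcp [ 0.5487 -0.1804  0.2349] phi -2.198 r 0.0611 Ftan(against cw) 6.19 Frad -0.61 Fz -0.0 gap 0.291 q [-0.51  0.46  1.56 -0.    1.12 -0.68]
-2.40 [ 0.07 -0.05]
-2.55 [ 0.15 -0.1 ]
-2.70 [ 0.23 -0.13]
-2.85 [ 0.32 -0.14]
-3.00 [ 0.41 -0.15]
-3.15 [ 0.5  -0.14]
-3.30 [ 0.59 -0.11]
-3.45 [ 0.67 -0.08]
-3.60 [ 0.75 -0.03]
-3.75 [0.81 0.03]
```

```bash
python3 -m inch '[[1,[0.07,-0.05,0],[0,0,0]],[1,[0.15,-0.1,0],[0,0,0]],[1,[0.23,-0.13,0],[0,0,0]],[1,[0.32,-0.14,0],[0,0,0]],[1,[0.41,-0.15,0],[0,0,0]],[1,[0.5,-0.14,0],[0,0,0]],[1,[0.59,-0.11,0],[0,0,0]],[1,[0.67,-0.08,0],[0,0,0]],[1,[0.75,-0.03,0],[0,0,0]],[1,[0.81,0.03,0],[0,0,0]]]' >/dev/null
python3 -c "
from h import *
st();
p0=C+RR*np.array([np.cos(-3.75),np.sin(-3.75)]);arc(p0,-3.75,-5.25,10)"
```

```text
t 16.8 tcp [ 0.5337 -0.099   0.2348] phi 2.58 r 0.06 Ftan(against cw) 5.64 Frad 3.0 Fz 6.7 gap 0.292 q [-0.39  0.41  1.63 -0.    1.09 -0.56]
-3.90 [0.06 0.07]
-4.05 [0.11 0.14]
-4.20 [0.14 0.23]
-4.35 [0.17 0.31]
-4.50 [0.18 0.4 ]
-4.65 [0.17 0.49]
-4.80 [0.16 0.58]
-4.95 [0.13 0.66]
-5.10 [0.08 0.74]
-5.25 [0.03 0.81]
```

```bash
python3 -m inch '[[1,[0.06,0.07,0],[0,0,0]],[1,[0.11,0.14,0],[0,0,0]],[1,[0.14,0.23,0],[0,0,0]],[1,[0.17,0.31,0],[0,0,0]],[1,[0.18,0.4,0],[0,0,0]],[1,[0.17,0.49,0],[0,0,0]],[1,[0.16,0.58,0],[0,0,0]],[1,[0.13,0.66,0],[0,0,0]]]' >/dev/null
python3 -c "
from h import *
st();
p,d=snapshot('side');cv2.imwrite('pics/s9.png',cv2.resize(p[60:220,190:320],None,fx=3.7,fy=3.7))
p0=C+RR*np.array([np.cos(-4.95),np.sin(-4.95)]);arc(p0,-4.95,-6.45,15)"
```

```text
t 17.6 tcp [ 0.5961 -0.073   0.2347] phi 1.374 r 0.0591 Ftan(against cw) 6.3 Frad -0.19 Fz 7.2 gap 0.293 q [-0.31  0.49  1.49 -0.    1.16 -0.48]
-5.05 [-0.03  0.05]
-5.15 [-0.06  0.1 ]
-5.25 [-0.1   0.15]
-5.35 [-0.14  0.19]
-5.45 [-0.18  0.23]
-5.55 [-0.23  0.27]
-5.65 [-0.28  0.3 ]
-5.75 [-0.34  0.32]
-5.85 [-0.39  0.34]
-5.95 [-0.45  0.35]
-6.05 [-0.51  0.36]
-6.15 [-0.57  0.36]
-6.25 [-0.63  0.35]
-6.35 [-0.69  0.34]
-6.45 [-0.75  0.32]
```

View pics/s9.png

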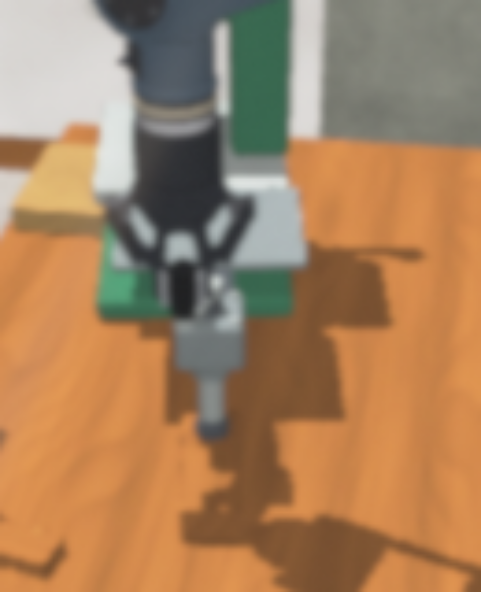

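```bash
python3 -m inch '[[1,[-0.03,0.05,0],[0,0,0]],[1,[-0.06,0.1,0],[0,0,0]],[1,[-0.1,0.15,0],[0,0,0]],[1,[-0.14,0.19,0],[0,0,0]]]' >/dev/null
python3 -c "
from h import *
st();
p0=C+RR*np.array([np.cos(-5.35),np.sin(-5.35)]);arc(p0,-5.35,-5.75,4)"
```

```text
t 18.05 tcp [ 0.6177 -0.0823  0.2348] phi 0.972 r 0.0589 Ftan(against cw) 5.77 Frad 0.87 Fz 7.1 gap 0.298 q [-0.31  0.52  1.43  0.    1.19 -0.49]
-5.45 [-0.05  0.04]
-5.55 [-0.09  0.07]
-5.65 [-0.15  0.1 ]
-5.75 [-0.2   0.13]
```

```bash
python3 -m inch '[[1,[-0.05,0.04,0],[0,0,0]],[1,[-0.09,0.07,0],[0,0,0]],[1,[-0.15,0.1,0],[0,0,0]],[1,[-0.2,0.13,0],[0,0,0]]]' >/dev/null
python3 -c "
from h import *
st();
p0=C+RR*np.array([np.cos(-5.75),np.sin(-5.75)]);arc(p0,-5.75,-6.95,12)"
```

```text
t 18.45 tcp [ 0.6344 -0.0995  0.2348] phi 0.563 r 0.0591 Ftan(against cw) 6.23 Frad -0.37 Fz 6.2 gap 0.292 q [-0.33  0.55  1.38  0.    1.21 -0.51]
-5.85 [-0.06  0.02]
-5.95 [-0.12  0.03]
-6.05 [-0.17  0.04]
-6.15 [-0.23  0.04]
-6.25 [-0.29  0.03]
-6.35 [-0.35  0.02]
-6.45 [-0.41  0.  ]
-6.55 [-0.46 -0.02]
-6.65 [-0.52 -0.05]
-6.75 [-0.57 -0.08]
-6.85 [-0.61 -0.12]
-6.95 [-0.65 -0.16]
```

```bash
python3 -m inch '[[1,[-0.06,0.02,0],[0,0,0]],[1,[-0.12,0.03,0],[0,0,0]],[1,[-0.17,0.04,0],[0,0,0]],[1,[-0.23,0.04,0],[0,0,0]]]' >/dev/null
python3 -c "
from h import *
st();
p0=C+RR*np.array([np.cos(-6.15),np.sin(-6.15)]);arc(p0,-6.15,-6.55,4)"
```

```text
t 18.85 tcp [ 0.643  -0.1211  0.2348] phi 0.168 r 0.0593 Ftan(against cw) 5.47 Frad -0.34 Fz 5.2 gap 0.289 q [-0.36  0.56  1.35  0.    1.23 -0.53]
-6.25 [-0.06 -0.01]
-6.35 [-0.12 -0.02]
-6.45 [-0.18 -0.03]
-6.55 [-0.23 -0.06]
```

```bash
python3 -m inch '[[1,[-0.06,-0.01,0],[0,0,0]],[1,[-0.12,-0.02,0],[0,0,0]],[1,[-0.18,-0.03,0],[0,0,0]],[1,[-0.23,-0.06,0],[0,0,0]]]' >/dev/null
python3 -c "
from h import *
st();
p0=C+RR*np.array([np.cos(-6.55),np.sin(-6.55)]);arc(p0,-6.55,-6.85,3)"
```

```text
t 19.25 tcp [ 0.6424 -0.1451  0.2349] phi -0.239 r 0.0596 Ftan(against cw) 6.31 Frad 0.87 Fz 3.3 gap 0.293 q [-0.39  0.57  1.34  0.01  1.23 -0.57]
-6.65 [-0.05 -0.03]
-6.75 [-0.1  -0.06]
-6.85 [-0.15 -0.1 ]
```

```bash
python3 -m inch '[[1,[-0.05,-0.03,0],[0,0,0]],[1,[-0.1,-0.06,0],[0,0,0]],[1,[-0.15,-0.1,0],[0,0,0]]]' >/dev/null
python3 -c "
from h import *
st();
p0=C+RR*np.array([np.cos(-6.85),np.sin(-6.85)]);arc(p0,-6.85,-7.15,3)"
```

```text
t 19.55 tcp [ 0.6358 -0.1619  0.2349] phi -0.542 r 0.0599 Ftan(against cw) 5.78 Frad 0.17 Fz 2.6 gap 0.295 q [-0.42  0.56  1.35  0.01  1.22 -0.6 ]
-6.95 [-0.04 -0.04]
-7.05 [-0.08 -0.09]
-7.15 [-0.11 -0.14]
```

```bash
python3 -m inch '[[1,[-0.04,-0.04,0],[0,0,0]],[1,[-0.08,-0.09,0],[0,0,0]],[1,[-0.11,-0.14,0],[0,0,0]]]' >/dev/null
python3 -c "
from h import *
st();
p0=C+RR*np.array([np.cos(-7.15),np.sin(-7.15)]);arc(p0,-7.15,-7.45,3)"
```

```text
t 19.85 tcp [ 0.6245 -0.176   0.2349] phi -0.845 r 0.0602 Ftan(against cw) 5.19 Frad 1.5 Fz 1.7 gap 0.295 q [-0.45  0.55  1.37  0.    1.21 -0.62]
-7.25 [-0.03 -0.05]
-7.35 [-0.05 -0.11]
-7.45 [-0.07 -0.17]
```

```bash
python3 -m inch '[[1,[-0.03,-0.05,0],[0,0,0]],[1,[-0.05,-0.11,0],[0,0,0]],[1,[-0.07,-0.17,0],[0,0,0]]]' >/dev/null
python3 -c "
from h import *
st();
p,d=snapshot('side');cv2.imwrite('pics/s10.png',cv2.resize(p[60:220,190:320],None,fx=3.7,fy=3.7))
p0=C+RR*np.array([np.cos(-7.45),np.sin(-7.45)]);arc(p0,-7.45,-7.75,3)"
```

```text
t 20.15 tcp [ 0.6094 -0.1862  0.2349] phi -1.147 r 0.0605 Ftan(against cw) 6.96 Frad -0.53 Fz 0.2 gap 0.294 q [-0.47  0.54  1.4   0.    1.19 -0.65]
-7.55 [-0.01 -0.06]
-7.65 [-0.02 -0.12]
-7.75 [-0.01 -0.18]
```

View pics/s10.png

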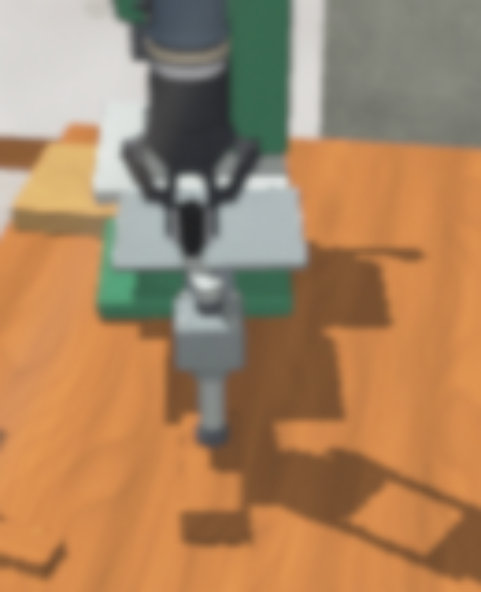

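```bash
python3 -m inch '[[1,[-0.01,-0.06,0],[0,0,0]],[1,[-0.02,-0.12,0],[0,0,0]]]' >/dev/null
python3 -c "
from h import *
st();
p0=C+RR*np.array([np.cos(-7.65),np.sin(-7.65)]);arc(p0,-7.65,-7.95,3)"
```

```text
t 20.4 tcp [ 0.5985 -0.1901  0.2349] phi -1.338 r 0.0608 Ftan(against cw) 8.47 Frad -2.78 Fz 0.4 gap 0.295 q [-0.49  0.52  1.43  0.01  1.18 -0.66]
-7.75 [ 0.   -0.06]
-7.85 [ 0.01 -0.12]
-7.95 [ 0.02 -0.18]
```

```bash
python3 -m inch '[[1,[0,-0.06,0],[0,0,0]],[1,[0.01,-0.12,0],[0,0,0]]]' >/dev/null
python3 -c "
from h import *
st();
p0=C+RR*np.array([np.cos(-7.85),np.sin(-7.85)]);arc(p0,-7.85,-8.05,2)"
```

```text
t 20.6 tcp [ 0.5874 -0.1918  0.2349] phi -1.523 r 0.0609 Ftan(against cw) 10.14 Frad -1.83 Fz -0.5 gap 0.295 q [-0.5   0.51  1.46  0.01  1.16 -0.67]
-7.95 [ 0.01 -0.06]
-8.05 [ 0.03 -0.11]
```

```bash
python3 -m inch '[[1,[0,0.015,0],[0,0,0]],[1,[0,0.03,0],[0,0,0]]]' >/dev/null
python3 -c "
from h import *
st()"
```

```text
t 20.8 tcp [ 0.5867 -0.1918  0.2348] phi -1.535 r 0.0609 Ftan(against cw) -0.44 Frad -0.34 Fz 6.4 gap 0.295 q [-0.5   0.51  1.45 -0.    1.17 -0.67]
```

```bash
python3 -m inch '[[0.2,[0,0,0],[0,0,0]],[0,[0,0,0],[0,0,0]],[-0.3,[0,0,0],[0,0,0]],[-0.5,[0,0,0],[0,0,0]],[-0.5,[0,0,0],[0,0,0]],[-0.5,[0,0,0],[0,0,0]]]' >/dev/null
python3 -c "
from h import *
st()"
python3 -m inch '[[-0.5,[0,0,-0.2],[0,0,0]],[-0.5,[0,0,-0.5],[0,0,0]],[-0.5,[0,0,-0.9],[0,0,0]],[-0.5,[0,0,-1],[0,0,0]],[-0.5,[0,0,-1],[0,0,0]]]'>/dev/null
python3 -m inch '[[-0.5,[0.2,-0.3,0],[0,0,0]],[-0.5,[0.5,-0.7,0],[0,0,0]],[-0.5,[0.8,-1,0],[0,0,0]],[-0.5,[0.8,-1,0],[0,0,0]],[-0.5,[0.8,-1,0],[0,0,0]]]'>/dev/null
python3 -c "
from h import *
st()
p,d=snapshot('side');cv2.imwrite('pics/s11.png',cv2.resize(p[60:310,110:330],None,fx=2.4,fy=2.4));np.save('pics/s11.npy',d)
p,d=snapshot('top');cv2.imwrite('pics/t11.png',p);np.save('pics/t11.npy',d)
"
```

```text
t 21.4 tcp [ 0.5855 -0.1913  0.2332] phi -1.553 r 0.0603 Ftan(against cw) -0.07 Frad 0.4 Fz 0.5 gap 0.751 q [-0.5   0.51  1.45 -0.    1.17 -0.67]
t 22.4 tcp [ 0.4721 -0.1291  0.3322] phi 3.124 r 0.1124 Ftan(against cw) 0.19 Frad -1.05 Fz 1.5 gap 0.747 q [-0.5   0.23  1.62 -0.    1.29 -0.67]
```

View pics/s11.png

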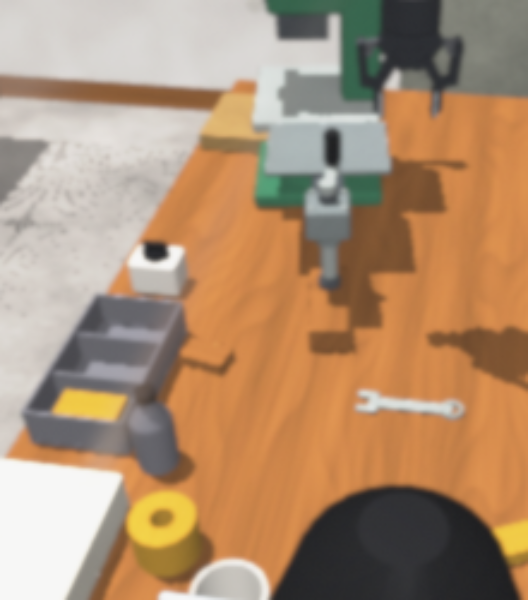

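View pics/t11.png

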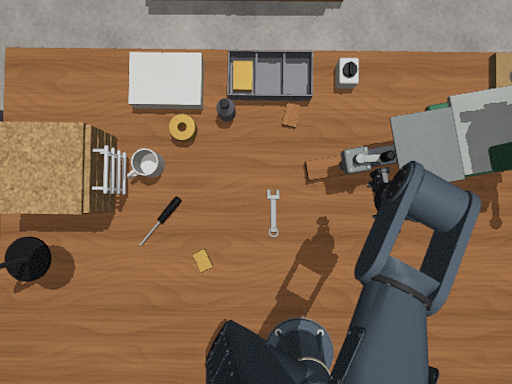

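Run:
```python
from h import *
W=cloud('side',np.load('pics/s11.npy'));v,u=np.mgrid[0:384,0:512]
dv=np.array([.1736,-.9848]);nv=np.array([.9848,.1736])
reg=(abs(W[...,0]-.58)<.09)&(abs(W[...,1]+.1)<.15)
k=reg&(W[...,2]>.23)&(W[...,2]<.285);print('knob',k.sum(),np.median(W[k],0).round(3))
b=reg&(W[...,2]>.033)&(W[...,2]<.047);r=W[b][:,:2]-C;print('block along',(r@dv).min(),(r@dv).max(),'lat',np.percentile(r@nv,[1,99]),'z',np.median(W[b][:,2]))
for lo in range(30,80,6):
    g=reg&(abs(W[...,0]-.585)<.03)&(W[...,2]>lo/1e3)&(W[...,2]<lo/1e3+.006)&(W[...,1]<-.1)&(W[...,1]>-.15)
    if g.sum(): print(lo,g.sum(),np.ptp(W[g][:,0]).round(3),W[g].mean(0).round(3))
st();sign_off()
```

```text
knob 105 [ 0.587 -0.182  0.257]
block along -0.11850318963703263 0.04529122044593997 lat [-0.02659633  0.03286827] z 0.03950673014073669
30 2 0.001 [ 0.581 -0.109  0.036]
36 74 0.06 [ 0.582 -0.119  0.039]
42 17 0.044 [ 0.587 -0.12   0.045]
48 17 0.034 [ 0.584 -0.12   0.051]
54 15 0.028 [ 0.585 -0.121  0.057]
60 11 0.023 [ 0.586 -0.122  0.063]
66 6 0.023 [ 0.586 -0.121  0.07 ]
72 13 0.023 [ 0.586 -0.122  0.075]
78 6 0.022 [ 0.588 -0.123  0.081]
t 22.5 tcp [ 0.474  -0.1304  0.3327] phi 3.136 r 0.1105 Ftan(against cw) 0.7 Frad 0.02 Fz 0.3 gap 0.751 q [-0.5   0.23  1.62 -0.    1.29 -0.67]
the job is handed in; nothing more can be done
```

The packing block is flat on the bench under the crank leg, and the foot is wound down firmly onto it. I handed the job in at 22.5 s.

- **Block:** I gripped it by one end, carried it in from the open +y side and set it down. The last measurement shows it level, reaching about 119 mm one way and 45 mm the other from the leg's axis. Across its width it reaches 27 and 33 mm, so the 36 mm foot is wholly on it with at least about 8 mm to spare.
- **Crank:** I wound it about 7.8 rad clockwise. It ran free at 5.2 to 6.3 N at the knob, then rose to 7.0, 8.5 and 10.1 N once the foot bore on the block. I stopped there, at roughly 65 N on the foot. I took the load off the arm before opening the jaws, and the last picture shows the knob where I left it.
- **Last checks:** In the final pictures the foot meets the block, the arm touches nothing, and the other things on the bench look unmoved by eye. No check failed. The only small disagreement was about 3 mm in the block's sideways centring as seen from the side camera, which the foot's margin covers.

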